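Drive the broken stub out of a stick's handle tube

ROBOT

A 7-joint arm with a two-finger parallel gripper is mounted at the origin on the work surface. World frame = base frame: x ahead of the robot, y to its left, z up, the work surface at z = 0. Lengths are in m, angles in rad, forces in N, time in s.
With the tool pointing down it reaches from about 0.4 to 0.9 m from the base axis. Payload 5.5 kg.
Tool frame: the origin (TCP) lies at the very end of the fingers, on their centre line; the grasp point (between the pads) lies 19 mm behind it; z points along the fingers, y is the line along which they close (so a half turn about z gives the same grasp; the last joint's range is limited). The gripper opens to 92 mm and grips with 3 to 60 N. Pads are 19 mm wide; open, the fingers measure 130 mm over their backs; the gripper's body (75 mm by 190 mm) begins 47 mm behind the grasp point.
Start: joints at [1.445, 0.501, -0.427, 1.55, 0.221, 1.138, -0.21], TCP at [0.246, -0.601, 0.227] pointing down, gripper open.
Joint ranges: [-2.88, 2.88], [-0.31, 2.03], [-1.54, 1.56], [0.2, 2.42], [-1.41, 4.55], [0.19, 2.02], [-2.57, 2.57]. Speed limits (rad/s): [2.57, 2.57, 3.14, 3.14, 3.14, 3.14, 3.14].

INTERFACE

Orientations are given as a 3x3 rotation matrix whose columns are the frame's x, y, z axes.
In Python, from plant import ctrl gives the robot as it stands.
- The arm moves only by the tool apply_moves, never from a script. Its argument "commands" is a list of rows, each a list of 7 numbers: the turn, a rotation vector about the tool's x, y, z in units of 6 degrees (1.0 is 6 degrees), then the shift along the tool's x, y, z in mm, then the finger opening in mm, from 0 to 91.8. In form: [[ax, ay, az, dx, dy, dz, gripper], ...]. A call has 1 to 10 rows; each row shifts and turns the commanded pose from where the row before left it, along the tool's axes as they then stand; what a row does not reach is not made up. A row lasts 1/12 s, in which the tool goes at most 41.7 mm and 7.16 degrees, less where a joint would pass 70% of its speed; a pose out of reach is approached as far as the arm can. A call is refused whole if a number of a shift passes 41.7 or a number of a turn 1, either way. A call with a gripper value outside its range is refused whole. The fingers move at their own pace and stop on an object; "grip_force" is the grip in N (left out, the last holds). Time passes only in rows, so rows that do not move let the fingers close. It gives the time, the measured TCP pose, the force, the opening and the grip force at its end, in the units of the state.
- ctrl.read_state(): the state, without advancing time (a new reading comes with each control period).
- ctrl.camera(name): name is "scene" or "top"; returns a dict with "img" (384x512x3 uint8, blue, green, red), "camera_matrix" (3x3 intrinsics, pixels), "dist_coeffs" ([k1, k2, p1, p2, k3] as OpenCV has them; the pictures are not rectified), "R" (3x3) and "t" (3): a world point X has camera coordinates R X + t. Camera axes: x right, y down, z forward; pixel columns grow to the right and rows downward; lengths in m; the calibration is good to about 2 mm. A picture is of the moment at which its call begins. There is no depth.
- ctrl.hand_in(): hands the job in; it is judged then, once.
The state is a dict: "time": time; "joint_pos": joint angles; "joint_velocities": joint speeds; "tau": joint torques, N m; "ee_pos": TCP position; "tcp_rot": TCP orientation; "wrist_force": force on the tool from outside, world axes, zero at the start; "ft_torque": the same for the moment, N m; "finger_gap": finger opening in m; "gripper_force": force on a finger pad.
Only numpy, scipy, OpenCV 4.12 (cv2) and the standard library are available. Lean on these libraries where they do the work, as an engineer would, in place of code of your own. Each camera call takes 0.05 s, during which the arm holds its last target. There are 200 camera calls.

TASK

A broken wooden stub is jammed in the lower end of the sloping brass tube held in the vice. Take the thinner of the two steel rods from the saw-tooth wooden rest, feed it into the raised mouth of the tube and push steadily, without ramming or prying against the tube or knocking the vice, until the stub comes out of the lower end and drops into the tray; between the blocks of the rest you can take the rod only near its middle, so shift your grip back along it on the way. Then draw the rod out again, lay it back in a free pair of notches of the rest, and leave the other rod, the mallet and the tin where they are.

Things in the scene. Friction and masses are not known exactly. Their poses are not given: they have to be found in the camera images.
- vice: Grey bench vice fixed to the bench, T-handle on its -x side; origin on the bench under the tube's middle, z up. Jaws 80 mm wide along y, tops 128 mm high. They hold fast a brass tube, 140 mm long, 28 mm outside, clear through bore 18 mm. Its line lies in the vice's y-z plane, 115 mm up at mid length, sloping 0.24 rad: mouth on the +y side high, outlet on the -y side low.
- tube_mouth (a point): Centre of the raised open end of the brass tube, on the bore's centre line, where the rod goes in. The feeding direction is from here to tube_outlet.
- tube_outlet (a point): Centre of the lower open end of the tube, on the bore's centre line, where the stub comes out.
- stub_center (a point): Centre of the jammed wooden stub, 17 mm thick, 60 mm long, 16 g, along the bore. At the start its lower face is 4 mm inside the outlet, its upper face 76 mm from the mouth. A tight fit: it takes about 8 to 20 N to push along until its upper face is within about 2 mm of the outlet; then the resistance vanishes and it falls into the tray.
- tray: Open aluminium tray fixed to the bench under the outlet, 130 x 160 mm outside, 32 mm high, walls 5 mm. Origin at the centre of its underside; z up.
- rest: Wooden rest fixed to the bench, 184 mm long (x, along the rods), 200 mm wide (y); origin at the centre of its underside. Saw-tooth blocks at x = 50 to 92 and -92 to -50 mm; between them the rods are free for fingers (base board 12 mm). V notches, 48 mm wide, 24 deep, bottoms 40 mm up, at y = -48, 0, +48 mm; the rods lie at -48 and +48 in either order, 0 is empty.
- drift_center (a point): Centre of the thinner rod, the one to use: plain steel, 14 mm thick, 200 mm long, half-ball ends, both alike, 0.24 kg. Its x axis runs along the rod, level at the start. In the notches its centre line is 50 mm above the bench. Left alone in the tube it stays only when more than half of it is inside, and then its tail drops by up to 10 mm.
- drift_end_a (a point): Tip of the thinner rod at +100 mm along its x axis.
- drift_end_b (a point): Tip of the thinner rod at -100 mm along its x axis.
- mandrel_center (a point): Centre of the thicker steel rod, 24 mm thick, 200 mm long, too thick for the tube: leave it in its notches. Its x axis runs along it.
- mallet_center (a point): Middle of a rawhide mallet lying on the bench, about 200 mm long, head 60 mm thick and 90 mm long: leave it.
- wax_tin_center (a point): Middle of a dark round tin standing on the bench, 84 mm across, 50 mm high: leave it.
Mind the look-alikes: they are no part of the job. Leave any green look-alike of the part that bears drift_center alone.

How it is judged:
On the way, in this order (a step that is already met when the one before it is completed fails the run):
1. the thinner rod is inside the bore and bears on the stub (distance between any of drift_end_a, drift_end_b and stub_center below 0.045 m and contact force between drift and stub above 3 N), for 0.1 s.
2. the rod has come through to the outlet and the stub has dropped into the tray (distance between any of drift_end_a, drift_end_b and tube_outlet below 0.05 m and x of stub_center in the frame of tray between -0.064 and 0.064 m and y of stub_center in the frame of tray between -0.079 and 0.079 m and z of stub_center in the frame of tray between 0 and 0.045 m), for 0.1 s.
At the end, for the whole second after the job is handed in: The stub lies at rest in the tray; the thinner rod lies at rest in a free pair of notches of the rest (its centre within 30 mm of the rest's middle lengthwise, at notch height within 7 mm, in line with the notches within 0.1 rad) (x of stub_center in the frame of tray between -0.064 and 0.064 m and y of stub_center in the frame of tray between -0.079 and 0.079 m and z of stub_center in the frame of tray between 0 and 0.045 m and linear speed of each of stub, drift below 0.03 m/s and x of drift_center in the frame of rest between -0.03 and 0.03 m and y of drift_center in the frame of rest between -0.065 and 0.065 m and z of drift_center in the frame of rest between 0.043 and 0.057 m and angle between the x axis of drift_center and the x axis of rest, either way round below 0.1 rad and contact force between drift and rest above 0.5 N); the robot touches nothing.
It fails at once if the rod is rammed or pried against the tube or vice with more than 45 N (contact force between drift and vice above 45 N).
It fails at once if the gripper strikes the vice with more than 30 N (contact force between the fingers and vice above 30 N).
It fails at once if the thicker rod, the mallet or the tin is moved by more than 30 mm (distance of any of mandrel_center, mallet_center, wax_tin_center from where it was at the start of the episode above 0.03 m).
It also fails if it takes over 62 s, if anything falls off the work surface, if the arm or the gripper's body presses on something with over 40 N, if the wrist force passes 120 N, or if a joint passes its speed limit or range.

## Working session

There is one attempt and no reset: what is moved stays moved. The work goes in short steps, Python scripts to look and compute and a tool call to move; the robot and the scene stay as the last step left them, time stands still between calls to the robot, and variables do not carry over. Pictures are saved under pics/ and viewed, at most 10 in all, crops included, and the job is handed in when it is done.

Besides the shell and the picture viewer there is one more tool, called after "Request:" in YAML: its name, and indented under it one key for each argument. apply_moves: Moves the arm, as the interface text tells. Its arguments: {"type":"object","properties":{"commands":{"type":"array"},"grip_force":{"type":"number"}},"required":["commands"]}

```bash
ls; mkdir -p pics; python3 - <<'E'
from plant import ctrl
import cv2,pickle
d={}
for n in("scene","top"):
    c=ctrl.camera(n);d[n]=c;cv2.imwrite(f"pics/{n}0.png",cv2.resize(c["img"],(800,600),interpolation=cv2.INTER_CUBIC))
    print(n,c["camera_matrix"],c["dist_coeffs"],-c["R"].T@c["t"])
pickle.dump(d,open("cam.pkl","wb"))
s=ctrl.read_state();print(s)
E
```

```text
pics
scene [[355.461342     0.         253.60587347]
 [  0.         355.461342   192.14385406]
 [  0.           0.           1.        ]] [-0.05627618  0.          0.          0.          0.        ] [ 0.92822403 -0.63129016  0.64848123]
top [[467.78892798   0.         263.7312324 ]
 [  0.         467.78892798 190.39223791]
 [  0.           0.           1.        ]] [-0.1802831  0.         0.         0.         0.       ] [0.27440299 0.02148388 1.42125472]
{'time': 0.1, 'joint_pos': array([ 1.44517843,  0.50176443, -0.42683177,  1.55136038,  0.22081044,
        1.13830184, -0.21033984]), 'joint_velocities': array([ 7.41376086e-05, -8.21659039e-04, -2.51294585e-03, -2.17865501e-03,
       -1.06108386e-03, -6.53755008e-04,  5.87395772e-04]), 'tau': array([-1.17305067e-02, -5.67863846e+01, -5.83866969e+00, -2.79910380e+01,
       -6.89187599e-02,  2.41188303e-02,  1.73662215e-05]), 'ee_pos': array([ 0.24614367, -0.60089804,  0.22577153]), 'tcp_rot': array([[ 9.25343776e-01,  3.79128631e-01, -6.13665642e-04],
       [ 3.79129123e-01, -9.25342279e-01,  1.66583009e-03],
       [ 6.37131172e-05, -1.77412402e-03, -9.99998424e-01]]), 'wrist_force': array([-0.46070976,  0.1507224 ,  0.33491052]), 'ft_torque': array([ 0.00257832, -0.02245866, -0.02407665]), 'gripper_force': 0.0, 'finger_gap': 0.09183572854332349}
```

View pics/scene0.png

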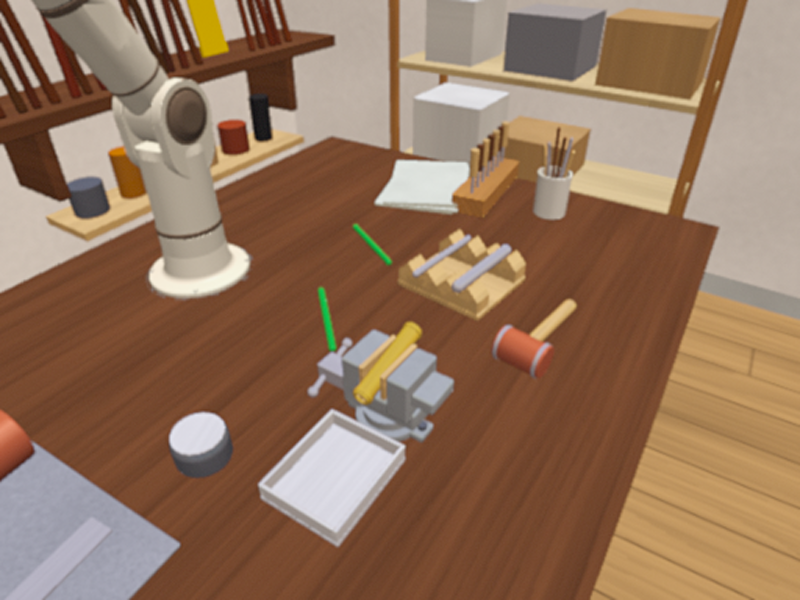

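View pics/top0.png

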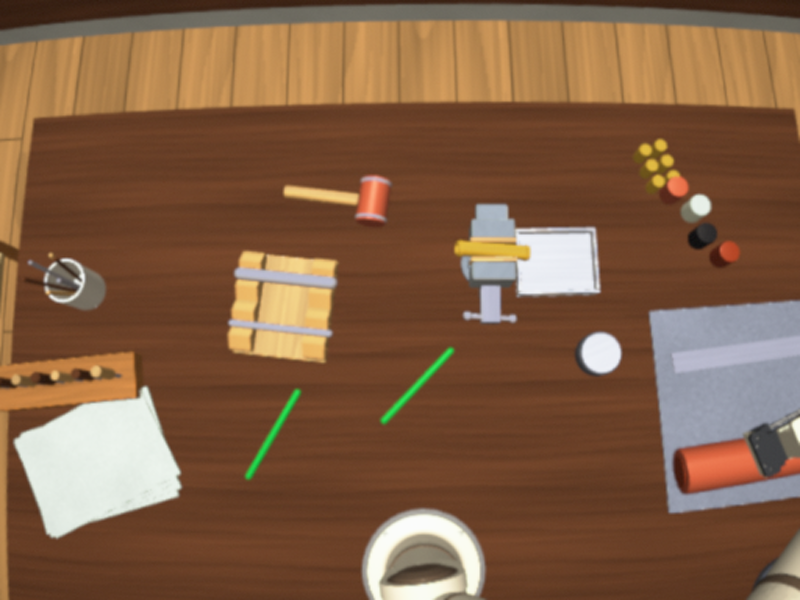

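The scene shows the rest at about (465,272) and the vice and tube at (390,362). In the top view (800x600 pixels):
- **Thin rod:** (230,323)–(331,332), on the robot's side of the rest.
- **Thick rod:** (236,273)–(335,283).
- **Two green look-alikes:** around (273,435) and (418,386). They lie on the bench, so I leave them.
- **Tube:** mouth near (457,248), outlet near (528,253).

Next I confirm the rod in one enlarged crop and compute positions.

```bash
cat > h.py <<'E'
import numpy as np,cv2,pickle
def ray(c,px):
    K=np.array(c["camera_matrix"]);u=cv2.undistortPoints(np.array([[px]],float),K,np.array(c["dist_coeffs"]))[0,0]
    R=np.array(c["R"]);o=-R.T@c["t"];return o,R.T@np.r_[u,1]
def atz(c,px,z):
    o,d=ray(c,px);return o+d*(z-o[2])/d[2]
def proj(c,X):
    return cv2.projectPoints(np.array(X,float).reshape(-1,3),cv2.Rodrigues(np.array(c["R"]))[0],np.array(c["t"],float),np.array(c["camera_matrix"]),np.array(c["dist_coeffs"]))[0][:,0]
E
python3 - <<'E'
from h import *
d=pickle.load(open("cam.pkl","rb"));t=d["top"]
f=.64
for n,p,z in [("thinL",(230,323),.05),("thinR",(331,332),.05),("thickL",(236,273),.055),("thickR",(335,283),.055),("mouth",(457,248),.135),("outlet",(529,253),.105),("tin",(600,353),.05),("mallet",(372,199),.03),("trayTL",(517,229),.032),("trayBR",(600,295),.032)]:
    print(n,atz(t,(p[0]*f,p[1]*f),z).round(4))
a=cv2.resize(t["img"][150:240,140:240],(400,360),interpolation=cv2.INTER_CUBIC)
b=cv2.resize(t["img"][125:215,285:385],(400,360),interpolation=cv2.INTER_CUBIC)
cv2.imwrite("pics/crop1.png",np.hstack([a,b]))
E
```

```text
thinL [0.4719 0.3627 0.05  ]
thinR [0.4522 0.168  0.05  ]
thickL [0.5684 0.3524 0.055 ]
thickR [0.5456 0.1601 0.055 ]
mouth [ 0.5911 -0.0688  0.135 ]
outlet [ 0.5873 -0.2049  0.105 ]
tin [ 0.4035 -0.3431  0.05  ]
mallet [0.7197 0.0899 0.03  ]
trayTL [ 0.6536 -0.1959  0.032 ]
trayBR [ 0.5189 -0.3544  0.032 ]
```

View pics/crop1.png

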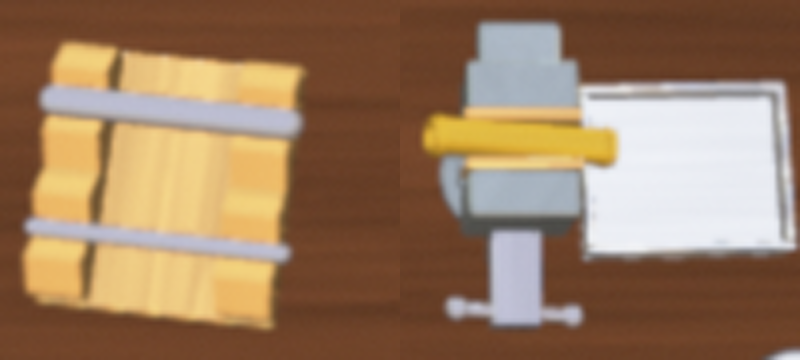

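The crop confirms it. The lower rod, crop (25,226)–(290,254), is about half as thick as the upper one, so it is the thin one. The tube runs from crop (424,133) to (617,148), mouth on the left. Next I fit rod and tube with their known sizes.

```bash
cat >> h.py <<'E'
def capsule(p,f,L,r,ball):
    # points on surface of rod centred p along f
    f=f/np.linalg.norm(f);a=np.cross(f,[0,0,1]);a/=np.linalg.norm(a);b=np.cross(f,a)
    th=np.linspace(0,2*np.pi,24,endpoint=False);P=[]
    prof=[(-L/2+r*(1-np.cos(q)),r*np.sin(q)) for q in np.linspace(0,np.pi/2,5)] if ball else [(-L/2,r)]
    prof+=[(-s,q) for s,q in prof]
    for s,q in prof:
        P+=[p+s*f+q*(np.cos(t)*a+np.sin(t)*b) for t in th]
    return np.array(P)
def hullmask(c,P,s=4):
    m=np.zeros((384*s,512*s),np.uint8);h=cv2.convexHull(((proj(c,P)+.5)*s-.5).round().astype(np.int32))
    cv2.fillConvexPoly(m,h,1);return m
def iou(c,P,mask,s=4):
    h=hullmask(c,P,s);return (h&mask).sum()/(h|mask).sum()
def up(m,s=4): return cv2.resize(m,None,fx=s,fy=s,interpolation=cv2.INTER_NEAREST)
E
cat > fit.py <<'E'
from h import *
from scipy.optimize import minimize
d=pickle.load(open("cam.pkl","rb"))
def seg(n,hsvlo,hsvhi,box):
    i=cv2.cvtColor(d[n]["img"],cv2.COLOR_BGR2HSV);m=cv2.inRange(i,hsvlo,hsvhi)//255
    z=np.zeros_like(m);x0,y0,x1,y1=box;z[y0:y1,x0:x1]=m[y0:y1,x0:x1]
    k,l,st,_=cv2.connectedComponentsWithStats(z);return (l==1+st[1:,4].argmax()).astype(np.uint8)
def run(masks,mk,x0,st,tag):
    M={n:up(m) for n,m in masks.items()}
    for ns in [list(M)]+[[n] for n in M]:
        f=lambda q:-sum(iou(d[n],mk(q),M[n]) for n in ns)/len(ns)
        r=minimize(f,x0,method="Nelder-Mead",options=dict(initial_simplex=[x0]+[np.array(x0)+np.eye(3)[i]*st[i] for i in range(3)],maxiter=120))
        print(tag,ns,r.x.round(4),round(-r.fun,3))
rod=dict(top=seg("top",(0,0,60),(180,75,255),(140,200,220,220)),scene=seg("scene",(0,0,60),(180,75,255),(258,148,306,180)))
tube=dict(top=seg("top",(18,160,60),(32,255,255),(285,145,345,170)),scene=seg("scene",(18,160,60),(32,255,255),(220,200,275,262)))
for k in(rod,tube):print([int(m.sum()) for m in k.values()])
run(rod,lambda q:capsule(np.array([q[0],q[1],.05]),np.array([-np.sin(q[2]),-np.cos(q[2]),0]),.2,.007,1),[.462,.265,.1],[.01,.01,.05],"rod")
run(tube,lambda q:capsule(np.array([q[0],q[1],.115]),np.array([-np.sin(q[2])*np.cos(.24),-np.cos(q[2])*np.cos(.24),-np.sin(.24)]),.14,.014,0),[.589,-.137,.03],[.01,.01,.05],"tube")
E
python3 fit.py
```

```text
[318, 210]
[401, 585]
rod ['top', 'scene'] [0.4619 0.2665 0.1259] 0.867
rod ['top'] [0.4622 0.2665 0.1246] 0.882
rod ['scene'] [0.4603 0.2678 0.1222] 0.876
tube ['top', 'scene'] [ 0.5921 -0.135   0.0251] 0.767
tube ['top'] [ 0.5937 -0.1331  0.0141] 0.819
tube ['scene'] [ 0.5903 -0.1332  0.0226] 0.751
```

Request:
apply_moves:
  commands:
    - [0,0,0,38,-2,0,91]
    - [0,0,0,38,-20,0,91]
    - [0,0,0,38,-20,0,91]
    - [0,0,0,38,-20,0,91]
    - [0,0,0,38,-20,0,91]
    - [0,0,0,38,-20,0,91]

```text
time: 0.6
ee_pos: [0.4153, -0.4237, 0.2264]
tcp_rot: [[0.925, 0.379, -0.001], [0.379, -0.925, 0.0], [-0.0, -0.001, -1.0]]
wrist_force: [1.6, 0.2, 0.6]
finger_gap: 0.0911
gripper_force: 0.0
```

Request:
apply_moves:
  commands:
    - [0,0,-1,38,-20,0,91]
    - [0,0,-1,38,-20,0,91]
    - [0,0,-1,38,-15,0,91]
    - [0,0,-1,40,-10,0,91]
    - [0,0,-1,40,-5,0,91]
    - [0,0,-1,40,0,0,91]
    - [0,0,-1,40,0,0,91]
    - [0,0,-1,40,0,0,91]
    - [0,0,-1,40,0,0,91]
    - [0,0,-1,40,0,0,91]

```text
time: 1.43
ee_pos: [0.6223, -0.0797, 0.2262]
tcp_rot: [[0.13, 0.992, -0.0], [0.992, -0.13, 0.0], [0.0, -0.0, -1.0]]
wrist_force: [0.8, -0.6, 0.3]
finger_gap: 0.0911
gripper_force: 0.0
```

```bash
cat > ov.py <<'E'
exec(open("fit.py").read().split("run(rod")[0])
q=[.5921,-.135,.0251]
P=capsule(np.array([q[0],q[1],.115]),np.array([-np.sin(q[2])*np.cos(.24),-np.cos(q[2])*np.cos(.24),-np.sin(.24)]),.14,.014,0)
o=[]
for n,(x0,y0,x1,y1) in dict(top=(280,135,350,185),scene=(215,195,285,265)).items():
    im=cv2.resize(d[n]["img"],None,fx=8,fy=8,interpolation=cv2.INTER_CUBIC)
    for m,col in((hullmask(d[n],P,8),(255,0,0)),(up(tube[n],8),(0,255,0))):
        c,_=cv2.findContours(m,0,1);cv2.drawContours(im,c,-1,col,1)
    o.append(cv2.resize(im[y0*8:y1*8,x0*8:x1*8],(400,int(400*(y1-y0)/(x1-x0)))))
h=max(i.shape[0] for i in o);o=[cv2.copyMakeBorder(i,0,h-i.shape[0],0,0,0) for i in o]
cv2.imwrite("pics/ov.png",np.hstack(o))
from plant import ctrl
print(ctrl.read_state()["joint_pos"].round(2))
E
python3 ov.py
```

```text
[318, 210]
[401, 585]
[ 0.65  0.55 -0.8   1.6   0.42  1.17 -0.37]
```

View pics/ov.png

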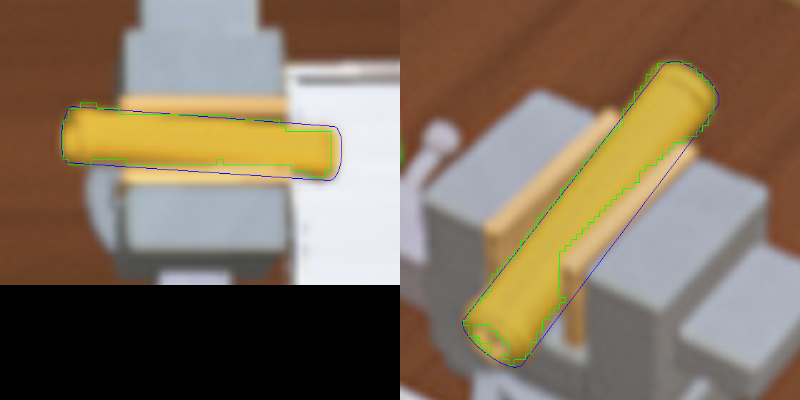

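The overlay shows the fitted tube outline (blue) on the tube in both views, from top (62,135) to (340,152), to within about 1 mm. The grasp will be 28 mm behind the rod's centre, on the +y side.

Request:
apply_moves:
  commands:
    - [0,0,0,35,-20.4,0,91]
    - [0,0,0,35,-20.4,0,91]
    - [0,0,0,35,-20.4,0,91]
    - [0,0,0,35,-20.4,0,91]
    - [0,0,0,35,-20.4,0,91]
    - [0,0,0,35,-20.4,0,91]
    - [0,0,0,35,-20.4,0,91]
    - [0,0,0,35,-20.4,0,91]
    - [0,0,0,35,-20.4,0,91]
    - [0,0,0,35,-20.4,0,91]

```text
time: 2.27
ee_pos: [0.4653, 0.2942, 0.2265]
tcp_rot: [[0.135, 0.991, -0.0], [0.991, -0.135, -0.001], [-0.001, -0.0, -1.0]]
wrist_force: [1.7, 1.0, -0.7]
finger_gap: 0.091
gripper_force: 0.0
```

Request:
apply_moves:
  commands:
    - [0,0,0,1,0,38,91]
    - [0,0,0,0,0,38,91]
    - [0,0,0,0,0,5,91]
    - [0,0,0,0,0,0,91]

```text
time: 2.6
ee_pos: [0.4646, 0.2925, 0.1434]
tcp_rot: [[0.134, 0.991, -0.006], [0.991, -0.134, -0.003], [-0.004, -0.005, -1.0]]
wrist_force: [0.4, 0.0, -0.1]
finger_gap: 0.0909
gripper_force: 0.0
```

```bash
python3 - <<'E'
from h import *
from plant import ctrl
d=pickle.load(open("cam.pkl","rb"));t=d["top"]
for a,b in [((118,97),(288,97)),((118,183),(288,183))]:
    A,B=[atz(t,(p[0]/5.714+280,p[1]/5.714+135),.128) for p in(a,b)];v=A-B;print(A.round(4),B.round(4),np.arctan2(v[0],v[1]))
c=ctrl.camera("scene");pickle.dump(c,open("s1.pkl","wb"));cv2.imwrite("pics/s1.png",cv2.resize(c["img"][110:210,230:360],(780,600),interpolation=cv2.INTER_CUBIC))
s=ctrl.read_state();print(s["ee_pos"],s["joint_pos"].round(2))
E
```

```text
[ 0.6123 -0.0932  0.128 ] [ 0.6114 -0.1788  0.128 ] 0.011174247097774252
[ 0.5683 -0.0919  0.128 ] [ 0.5672 -0.1768  0.128 ] 0.012642519646603699
[0.46616725 0.29353094 0.14545288] [ 0.04  0.53 -0.84  1.86  0.48  0.97 -1.15]
```

View pics/s1.png

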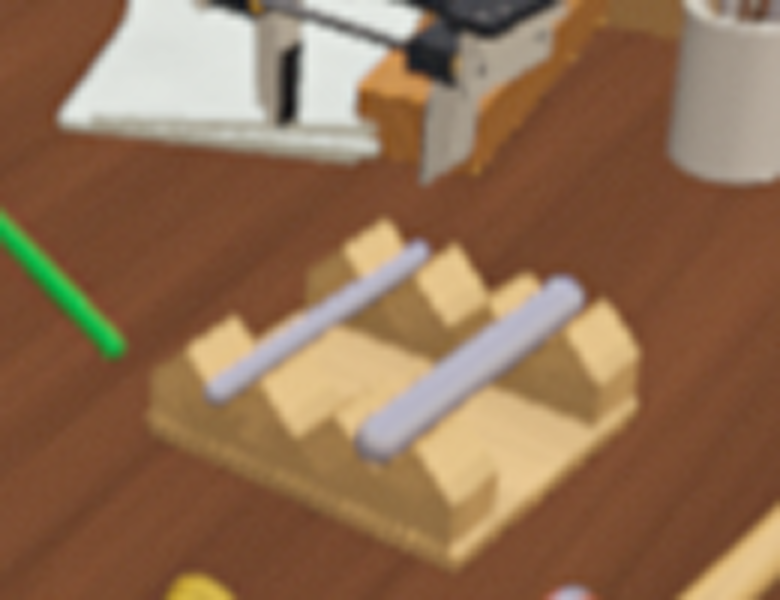

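The scene crop shows the fingers above the rest, at about (280,110) and (440,170), on either side of the thin rod, which runs (215,390)–(420,250). The way down between the blocks is clear.

Request:
apply_moves:
  commands:
    - [0,0,0,0,0,35,91]
    - [0,0,0,0,0,35,91]
    - [0,0,0,0,0,30,91]
    - [0,0,0,0,0,14,91]
    - [0,0,0,0,0,0,91]
    - [0,0,0,0,0,0,91]

```text
time: 3.15
ee_pos: [0.4677, 0.2946, 0.0332]
tcp_rot: [[0.135, 0.991, 0.001], [0.991, -0.135, 0.001], [0.001, 0.001, -1.0]]
wrist_force: [0.5, -0.2, 0.8]
finger_gap: 0.0913
gripper_force: 0.0
```

Request:
apply_moves:
  commands:
    - [0,0,0,0,0,0,50]
    - [0,0,0,0,0,0,30]
    - [0,0,0,0,0,0,20]
    - [0,0,0,0,0,0,5]
    - [0,0,0,0,0,0,5]
    - [0,0,0,0,0,0,5]
    - [0,0,0,0,0,0,5]
    - [0,0,0,0,0,0,5]
  grip_force: 55

```text
time: 3.82
ee_pos: [0.4666, 0.2941, 0.0317]
tcp_rot: [[0.134, 0.991, 0.0], [0.991, -0.134, 0.0], [0.0, 0.0, -1.0]]
wrist_force: [0.5, -0.0, 0.3]
finger_gap: 0.0423
gripper_force: 0.0
```

Request:
apply_moves:
  commands:
    - [0,0,0,0,0,0,5]
    - [0,0,0,0,0,0,5]
    - [0,0,0,0,0,0,5]
    - [0,0,0,0,0,0,5]
    - [0,0,0,0,0,0,5]
    - [0,0,0,0,0,0,5]
    - [0,0,0,0,0,0,5]

```text
time: 4.4
ee_pos: [0.4655, 0.2942, 0.0316]
tcp_rot: [[0.134, 0.991, -0.001], [0.991, -0.134, -0.0], [-0.001, -0.001, -1.0]]
wrist_force: [-4.7, -0.1, 3.0]
finger_gap: 0.0128
gripper_force: 55.0
```

Request:
apply_moves:
  commands:
    - [0,0,0,0,0,-5,5]
    - [0,0,0,0,0,-15,5]
    - [0,0,0,0,0,-30,5]
    - [0,0,0,0,0,-35,5]
    - [0,0,0,0,0,-35,5]
    - [0,0,0,0,0,-20,5]
    - [0,0,0,0,0,0,5]

```text
time: 4.98
ee_pos: [0.4699, 0.2963, 0.178]
tcp_rot: [[0.135, 0.991, 0.009], [0.991, -0.135, 0.004], [0.006, 0.009, -1.0]]
wrist_force: [-0.0, 0.5, -1.0]
finger_gap: 0.0124
gripper_force: 55.0
```

Request:
apply_moves:
  commands:
    - [0,0,-0.55,0,0,-10,5]
    - [0,0,-0.55,0,0,-10,5]
    - [0,0.6,0,0,0,0,5]
    - [0,0.8,0,0,0,0,5]
    - [0,0.6,0,0,0,0,5]
    - [0,0.3,0,0,0,0,5]
    - [0,0,0,0,0,0,5]

```text
time: 5.57
ee_pos: [0.4671, 0.2907, 0.1908]
tcp_rot: [[0.023, 1.0, 0.005], [0.971, -0.024, 0.237], [0.237, -0.001, -0.971]]
wrist_force: [-0.3, 0.0, -2.6]
finger_gap: 0.0128
gripper_force: 55.0
```

```bash
cat >> h.py <<'E'
Y=.02
F=np.array([-np.sin(Y)*np.cos(.24),-np.cos(Y)*np.cos(.24),-np.sin(.24)])
C=np.array([.5915,-.1345,.115]);M=C-.07*F
RT=np.c_[-F,[np.cos(Y),-np.sin(Y),0],np.cross(-F,[np.cos(Y),-np.sin(Y),0])]
def delta(s,grip_s,off=(0,0,0)):
    """tool-axis turn(units) and shift(mm) to bring grasp point to M-grip_s*F+off (off in RT axes, m)"""
    from scipy.spatial.transform import Rotation as Q
    G=M-grip_s*F+RT@np.array(off);T=G+.019*RT[:,2];R=s["tcp_rot"]
    return (Q.from_matrix(R.T@RT).as_rotvec()/np.radians(6)).round(2),(R.T@(T-s["ee_pos"])*1e3).round(1)
E
python3 - <<'E'
from h import *
from plant import ctrl
s=ctrl.read_state();print(delta(s,.16),s["joint_pos"].round(2),s["wrist_force"],s["ee_pos"],M)
E
```

```text
(array([-0.  ,  0.  , -0.04]), array([-198. ,  133.7,   -7.8])) [ 0.37  0.47 -1.04  1.93  0.28  0.83 -0.79] [-0.27044282  0.03847324 -2.5841605 ] [0.46712979 0.29074075 0.19076013] [ 0.59285978 -0.06651994  0.13163918]
```

Request:
apply_moves:
  commands:
    - [0,0,0,-15,10,-1,5]
    - [0,0,0,-30,20,-1,5]
    - [0,0,0,-34,23,-1,5]
    - [0,0,0,-34,23,-1,5]
    - [0,0,0,-34,23,-1,5]
    - [0,0,0,-30,20,-1,5]
    - [0,0,0,-15,10,-1,5]
    - [0,0,0,-6,4.7,-0.8,5]
    - [0,0,0,0,0,0,5]

```text
time: 6.32
ee_pos: [0.5974, 0.096, 0.1517]
tcp_rot: [[0.022, 1.0, 0.005], [0.971, -0.022, 0.238], [0.238, -0.0, -0.971]]
wrist_force: [0.7, -0.1, -1.3]
finger_gap: 0.0122
gripper_force: 55.0
```

```bash
python3 - <<'E'
from h import *
from plant import ctrl
c={n:ctrl.camera(n) for n in("top","scene")};s=ctrl.read_state();pickle.dump((c,s),open("c2.pkl","wb"))
print(delta(s,.16))
R=s["tcp_rot"];G=s["ee_pos"]-.019*R[:,2];f=-R[:,0]
o=[]
for n,(x0,y0,x1,y1) in dict(top=(230,120,350,200),scene=(215,150,335,270)).items():
    im=cv2.resize(c[n]["img"],None,fx=6,fy=6,interpolation=cv2.INTER_CUBIC)
    for P,col in((capsule(C,F,.14,.014,0),(255,0,0)),(capsule(G+.028*f,f,.2,.007,1),(0,255,0))):
        k,_=cv2.findContours(hullmask(c[n],P,6),0,1);cv2.drawContours(im,k,-1,col,1)
    o.append(cv2.resize(im[y0*6:y1*6,x0*6:x1*6],(400,int(400*(y1-y0)/(x1-x0)))))
h=max(i.shape[0] for i in o);o=[cv2.copyMakeBorder(i,0,h-i.shape[0],0,0,0) for i in o]
cv2.imwrite("pics/ov2.png",np.hstack(o))
E
```

```text
(array([-0.01, -0.02,  0.03]), array([-6.6,  0.6, -0.2]))
```

View pics/ov2.png

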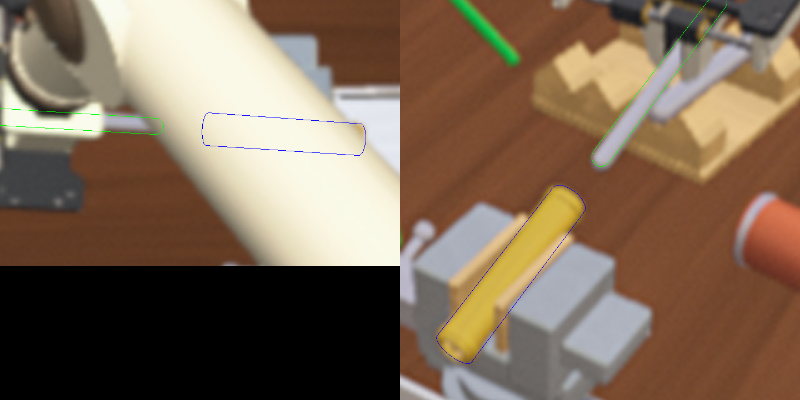

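The overlay shows the rod tip just short of the mouth: scene tip (600,160), mouth (570,195). The models match in the scene view, and the top view shows a few pixels of sideways offset. I measure the relative sideways offset of rod and tube in both cameras.

```bash
cat > lat.py <<'E'
from h import *
import sys
d0=pickle.load(open("cam.pkl","rb"));c,s=pickle.load(open(sys.argv[1] if len(sys.argv)>1 else "c2.pkl","rb"))
R=s["tcp_rot"];G=s["ee_pos"]-.019*R[:,2];f=-R[:,0]
def off(cam,img,P0,r,brown):
    """offset of the centre line, px along image normal n, at each axis point"""
    out=[]
    for p,q in zip(P0[:-1],P0[1:]):
        a,b=proj(cam,[p,q]);n=np.array([-(b-a)[1],(b-a)[0]]);n/=np.linalg.norm(n)
        t=np.arange(-12,12.01,.1);m=(a+b)/2
        X=(m[:,None]+n[:,None]*t).astype(np.float32)
        pr=cv2.remap(img.astype(np.float32),X[:1],X[1:],cv2.INTER_LINEAR)[0]
        D=np.linalg.norm(pr-brown,axis=1)
        k=np.argmax(D*(abs(t)<4));th=D[k]/2;i=k
        while i>0 and D[i]>th:i-=1
        j=k
        while j<len(t)-1 and D[j]>th:j+=1
        w=np.linalg.norm(b-a)/np.linalg.norm(q-p)
        out.append(((t[i]+t[j])/2,t[j]-t[i],*n,w/1000))
    return np.array(out)
br={n:np.median(d0[n]["img"][v].reshape(-1,3),0) for n,v in dict(top=np.s_[250:290,330:360],scene=np.s_[100:350:5,380:400]).items()}
for n in("top","scene"):
    rod=off(c[n],c[n]["img"],[G+.128*f-a*f for a in np.arange(.008,.04,.004)],.007,br[n])
    tub=off(c[n],d0[n]["img"],[M+a*F for a in np.arange(.004,.026,.004)],.014,br[n])
    print(n,br[n]);print("rod",rod.round(2));print("tube",tub.round(2))
    a,b=proj(c[n],[M,M+.01*RT[:,1]]),proj(c[n],[M,M+.01*RT[:,2]])
    nn=tub[0,2:4];print("px/mm along n for tool y,z",((a[1]-a[0])@nn/10).round(3),((b[1]-b[0])@nn/10).round(3))
E
python3 lat.py
```

```text
top [ 39.  64. 105.]
rod [[ 5.35 13.3   0.06 -1.    0.34]
 [ 5.1  13.8   0.06 -1.    0.34]
 [ 5.2  13.6   0.06 -1.    0.34]
 [ 1.05  4.9   0.06 -1.    0.34]
 [ 0.85  4.5   0.06 -1.    0.35]
 [ 0.85  4.5   0.06 -1.    0.35]
 [ 0.85  4.5   0.06 -1.    0.35]]
tube [[-0.65  9.1  -0.07  1.    0.34]
 [-0.7   9.2  -0.07  1.    0.34]
 [-0.65  8.9  -0.07  1.    0.34]
 [-0.65  8.7  -0.07  1.    0.33]
 [-0.7   8.8  -0.07  1.    0.33]]
px/mm along n for tool y,z -0.341 0.088
scene [ 47.  73. 118.]
rod [[0.6  5.8  0.8  0.6  0.35]
 [0.55 5.7  0.8  0.6  0.35]
 [0.55 5.7  0.8  0.6  0.34]
 [0.5  5.8  0.8  0.6  0.34]
 [0.4  6.   0.8  0.6  0.34]
 [0.45 6.1  0.8  0.6  0.34]
 [0.45 6.1  0.8  0.6  0.34]]
tube [[ 0.4  11.4  -0.79 -0.61  0.37]
 [ 0.3  11.4  -0.79 -0.61  0.37]
 [ 0.25 11.3  -0.79 -0.61  0.37]
 [ 0.3  11.2  -0.79 -0.61  0.38]
 [-1.05 13.9  -0.79 -0.61  0.38]]
px/mm along n for tool y,z -0.376 -0.203
```

Rod relative to tube is about +1.1 mm in tool y and +2.2 mm in tool z. I correct that and enter slowly.

Request:
apply_moves:
  commands:
    - [0,0,0,-5,-0.6,-1,5]
    - [0,0,0,-12,-0.5,-1.2,5]
    - [0,0,0,-10,0,0,5]
    - [0,0,0,-4,0,0,5]
    - [0,0,0,-4,0,0,5]
    - [0,0,0,-4,0,0,5]
    - [0,0,0,-4,0,0,5]
    - [0,0,0,-4,0,0,5]
    - [0,0,0,0,0,0,5]

```text
time: 7.17
ee_pos: [0.5945, 0.05, 0.1426]
tcp_rot: [[0.02, 1.0, 0.005], [0.971, -0.021, 0.238], [0.238, -0.0, -0.971]]
wrist_force: [0.0, 0.7, -2.7]
finger_gap: 0.0125
gripper_force: 55.0
```

```bash
cat > st.py <<'E'
from h import *
from plant import ctrl
s=ctrl.read_state();R=s["tcp_rot"];G=s["ee_pos"]-.019*R[:,2]-M
print("t",s["time"],"tool y,z rel line mm",(RT.T@G*1e3).round(1)[1:],"s mm",(-F@G*1e3).round(1),"force tool",(R.T@s["wrist_force"]).round(1),"turn",delta(s,.1)[0],"torque",(R.T@s["ft_torque"]).round(2),s["finger_gap"].round(4))
E
python3 st.py
```

```text
Traceback (most recent call last):
  File "st.py", line 4, in <module>
    print("t",s["time"],"tool y,z rel line mm",(RT.T@G*1e3).round(1)[1:],"s mm",(-F@G*1e3).round(1),"force tool",(R.T@s["wrist_force"]).round(1),"turn",delta(s,.1)[0],"torque",(R.T@s["ft_torque"]).round(2),s["finger_gap"].round(4))
                                                                                                                                                                                                              ^^^^^^^^^^^^^^^^^^^^^
AttributeError: 'float' object has no attribute 'round'
```

Request:
apply_moves:
  commands:
    - [0,0,0,-4,0,0,5]
    - [0,0,0,-5,0,0,5]
    - [0,0,0,-5,0,0,5]
    - [0,0,0,-5,0,0,5]
    - [0,0,0,-5,0,0,5]
    - [0,0,0,0,0,0,5]

```text
time: 7.67
ee_pos: [0.594, 0.026, 0.1367]
tcp_rot: [[0.021, 1.0, 0.004], [0.971, -0.021, 0.238], [0.238, -0.001, -0.971]]
wrist_force: [0.0, -0.1, -2.4]
finger_gap: 0.0126
gripper_force: 55.0
```

```bash
sed -i 's/,s\["finger_gap"\].round(4)//' st.py; python3 st.py
```

```text
t 7.6667 tool y,z rel line mm [-0.7 -1.9] s mm 91.0 force tool [-0.6  0.   2.3] turn [-0.   -0.   -0.02] torque [-0.12 -0.33 -0.01]
```

Request:
apply_moves:
  commands:
    - [0,0,0,-5,0,0,5]
    - [0,0,0,-6,0,0,5]
    - [0,0,0,-6,0,0,5]
    - [0,0,0,-6,0,0,5]
    - [0,0,0,-6,0,0,5]
    - [0,0,0,-4,0,0,5]
    - [0,0,0,-2,0,0,5]
    - [0,0,0,0,0,0,5]

```text
time: 8.33
ee_pos: [0.5933, -0.0069, 0.1287]
tcp_rot: [[0.02, 1.0, 0.005], [0.971, -0.021, 0.238], [0.238, -0.0, -0.971]]
wrist_force: [-0.7, -0.2, -2.0]
finger_gap: 0.0128
gripper_force: 55.0
```

```bash
python3 st.py
```

```text
t 8.3333 tool y,z rel line mm [-0.7 -2. ] s mm 57.2 force tool [-0.7 -0.7  1.9] turn [-0.   -0.01 -0.01] torque [-0.07 -0.32 -0.05]
```

Depth is about 71 mm with no side load. Next I push on slowly against the stub.

Request:
apply_moves:
  commands:
    - [0,0,0,-2,0,0,5]
    - [0,0,0,-2,0,0,5]
    - [0,0,0,-2,0,0,5]
    - [0,0,0,-2,0,0,5]
    - [0,0,0,-2,0,0,5]
    - [0,0,0,-2,0,0,5]
    - [0,0,0,0,0,0,5]

```text
time: 8.92
ee_pos: [0.5932, -0.0137, 0.1271]
tcp_rot: [[0.016, 1.0, 0.005], [0.97, -0.017, 0.243], [0.243, 0.001, -0.97]]
wrist_force: [-0.6, 7.2, 0.9]
finger_gap: 0.0125
gripper_force: 55.0
```

```bash
python3 st.py
```

```text
t 8.9167 tool y,z rel line mm [-0.7 -2. ] s mm 50.1 force tool [ 7.2 -0.7  0.9] turn [-0.   -0.05  0.03] torque [0.   1.38 0.09]
```

Request:
apply_moves:
  commands:
    - [0,0,0,-2.5,0,0,5]
    - [0,0,0,-2.5,0,0,5]
    - [0,0,0,-2.5,0,0,5]
    - [0,0,0,-2.5,0,0,5]
    - [0,0,0,-2.5,0,0,5]
    - [0,0,0,-2.5,0,0,5]
    - [0,0,0,0,0,0,5]

```text
time: 9.5
ee_pos: [0.593, -0.0266, 0.1238]
tcp_rot: [[0.015, 1.0, 0.005], [0.969, -0.016, 0.245], [0.245, 0.001, -0.97]]
wrist_force: [-0.1, 9.7, 2.1]
finger_gap: 0.0126
gripper_force: 55.0
```

```bash
python3 st.py
```

```text
t 9.5 tool y,z rel line mm [-0.7 -1.9] s mm 36.7 force tool [ 9.9 -0.2  0.4] turn [ 0.   -0.07  0.04] torque [-0.01  1.88 -0.  ]
```

Request:
apply_moves:
  commands:
    - [0,0,0,-2.5,0,0,5]
    - [0,0,0,-2.5,0,0,5]
    - [0,0,0,-2.5,0,0,5]
    - [0,0,0,-2.5,0,0,5]
    - [0,0,0,-2.5,0,0,5]
    - [0,0,0,-2.5,0,0,5]
    - [0,0,0,-1.5,0,0,5]
    - [0,0,0,0,0,0,5]

```text
time: 10.17
ee_pos: [0.5927, -0.0424, 0.1199]
tcp_rot: [[0.015, 1.0, 0.005], [0.969, -0.015, 0.245], [0.245, 0.001, -0.969]]
wrist_force: [-0.5, 10.4, 0.7]
finger_gap: 0.0128
gripper_force: 55.0
```

```bash
python3 st.py; python3 - <<'E'
from h import *
from plant import ctrl
c=ctrl.camera("scene");cv2.imwrite("pics/s3.png",cv2.resize(c["img"][130:270,200:340],(600,600),interpolation=cv2.INTER_CUBIC))
E
```

```text
t 10.1667 tool y,z rel line mm [-0.7 -1.8] s mm 20.5 force tool [10.3 -0.6  1.9] turn [-0.   -0.07  0.04] torque [-0.02  1.95  0.08]
```

View pics/s3.png

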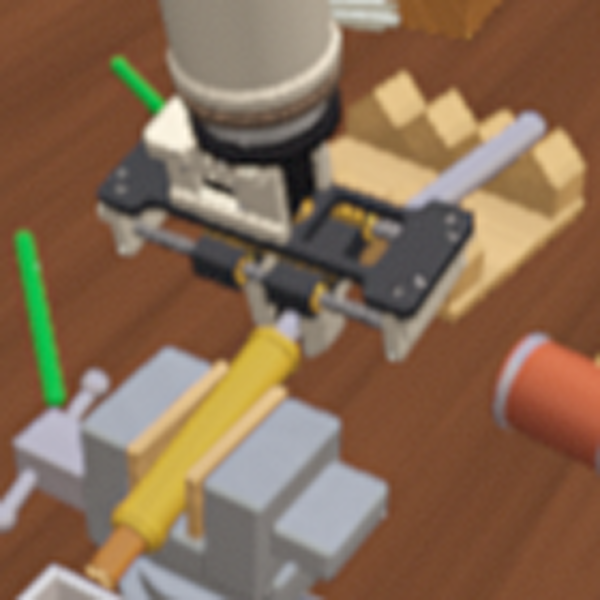

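The scene crop shows the rod in the mouth at (285,330) and the stub coming out of the outlet at (105,565). I push 3 mm more, unload, open, shift 40 mm back along the rod and regrip.

Request:
apply_moves:
  commands:
    - [0,0,0,-2,0,0,5]
    - [0,0,0,-2,0,0,5]
    - [0,0,0,0,0,0,5]
    - [0,0,0,3,0,0,5]
    - [0,0,0,3,0,0,5]
    - [0,0,0,0,0,0,5]

```text
time: 10.72
ee_pos: [0.5926, -0.0459, 0.1192]
tcp_rot: [[0.018, 1.0, 0.005], [0.971, -0.019, 0.238], [0.238, 0.0, -0.971]]
wrist_force: [0.6, 4.0, -0.8]
finger_gap: 0.0124
gripper_force: 55.0
```

```bash
python3 st.py
```

```text
t 10.7167 tool y,z rel line mm [-0.7 -2. ] s mm 17.0 force tool [3.7 0.5 1.7] turn [-0.   -0.01  0.01] torque [-0.1   0.42 -0.04]
```

Request:
apply_moves:
  commands:
    - [0,0,0,0,0,0,40]
    - [0,0,0,0,0,0,40]
    - [0,0,0,0,0,0,40]
    - [0,0,0,0,0,0,40]
    - [0,0,0,0,0,0,40]
    - [0,0,0,0,0,0,40]

```text
time: 11.22
ee_pos: [0.5926, -0.0468, 0.1191]
tcp_rot: [[0.019, 1.0, 0.005], [0.971, -0.02, 0.238], [0.238, 0.0, -0.971]]
wrist_force: [-0.1, 0.4, -0.1]
finger_gap: 0.0395
gripper_force: 0.0
```

```bash
python3 st.py
```

```text
t 11.2167 tool y,z rel line mm [-0.6 -2.1] s mm 16.1 force tool [ 0.3 -0.1  0.2] turn [ 0.   -0.01 -0.  ] torque [-0.09 -0.29  0.02]
```

Request:
apply_moves:
  commands:
    - [0,0,0,8,0,1,40]
    - [0,0,0,12,0,1,40]
    - [0,0,0,12,0,1,40]
    - [0,0,0,8,0,1,40]
    - [0,0,0,2,0,0,5]
    - [0,0,0,0,0,0,5]
    - [0,0,0,0,0,0,5]
    - [0,0,0,0,0,0,5]
    - [0,0,0,0,0,0,5]
    - [0,0,0,0,0,0,5]
  grip_force: 55

```text
time: 12.05
ee_pos: [0.5935, -0.0055, 0.125]
tcp_rot: [[0.02, 1.0, 0.005], [0.971, -0.021, 0.238], [0.238, -0.0, -0.971]]
wrist_force: [0.8, -0.5, -0.0]
finger_gap: 0.0129
gripper_force: 55.0
```

```bash
python3 st.py; python3 - <<'E'
from h import *
from plant import ctrl
c=ctrl.camera("scene");s=ctrl.read_state()
im=cv2.resize(c["img"],None,fx=6,fy=6,interpolation=cv2.INTER_CUBIC)
k,_=cv2.findContours(hullmask(c,capsule(M+.011*F,F,.2,.007,1),6),0,1);cv2.drawContours(im,k,-1,(0,255,0),1)
cv2.imwrite("pics/s4.png",cv2.resize(im[900:1560,1320:1980],(600,600)))
E
```

```text
t 12.05 tool y,z rel line mm [-0.6  2. ] s mm 57.7 force tool [-0.5  0.8 -0.1] turn [ 0.   -0.01 -0.01] torque [-0.13 -0.42 -0.07]
```

View pics/s4.png

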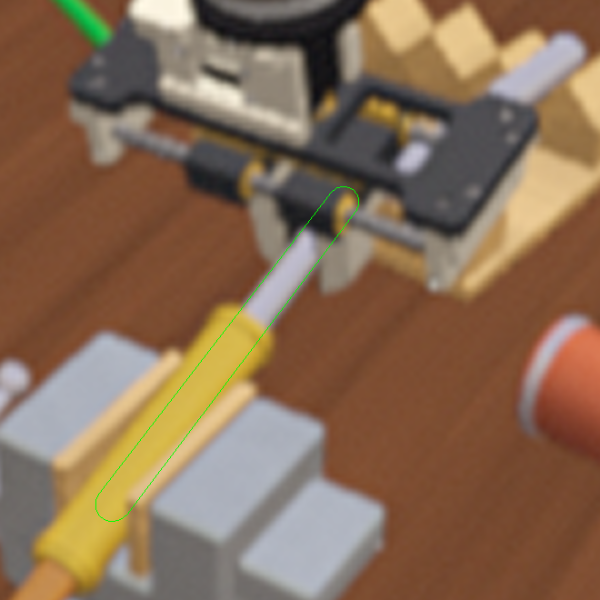

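The picture shows the rod running from the mouth (250,320) up into the fingers (320,240), well gripped nearer its tail. The push continues.

Request:
apply_moves:
  commands:
    - [0,0,0,-2.5,0,0,5]
    - [0,0,0,-2.5,0,0,5]
    - [0,0,0,-2.5,0,0,5]
    - [0,0,0,-2.5,0,0,5]
    - [0,0,0,-2.5,0,0,5]
    - [0,0,0,-2.5,0,0,5]
    - [0,0,0,0,0,0,5]

```text
time: 12.68
ee_pos: [0.5934, -0.0132, 0.1232]
tcp_rot: [[0.015, 1.0, 0.005], [0.969, -0.016, 0.246], [0.246, 0.001, -0.969]]
wrist_force: [0.1, 10.8, 3.9]
finger_gap: 0.0129
gripper_force: 55.0
```

```bash
python3 st.py
```

```text
t 12.6833 tool y,z rel line mm [-0.6  1.9] s mm 49.6 force tool [11.4 -0.1 -1.1] turn [ 0.   -0.08  0.04] torque [-0.06  2.1  -0.08]
```

Request:
apply_moves:
  commands:
    - [0,0,0,-2.5,0,0,5]
    - [0,0,0,-2.5,0,0,5]
    - [0,0,0,-2.5,0,0,5]
    - [0,0,0,-2.5,0,0,5]
    - [0,0,0,-2.5,0,0,5]
    - [0,0,0,-2.5,0,0,5]
    - [0,0,0,0,0,0,5]

```text
time: 13.27
ee_pos: [0.5934, -0.0277, 0.1199]
tcp_rot: [[0.015, 1.0, 0.006], [0.969, -0.016, 0.246], [0.246, 0.002, -0.969]]
wrist_force: [-0.2, 10.3, 5.5]
finger_gap: 0.0127
gripper_force: 55.0
```

```bash
python3 st.py
```

```text
t 13.2667 tool y,z rel line mm [-0.2  1.7] s mm 34.8 force tool [11.4 -0.4 -2.8] turn [ 0.01 -0.08  0.04] torque [-0.05  2.16 -0.  ]
```

Request:
apply_moves:
  commands:
    - [0,0,0,-1.5,0,0,5]
    - [0,0,0,-1.5,0,0,5]
    - [0,0,0,-1.5,0,0,5]
    - [0,0,0,-1.5,0,0,5]
    - [0,0,0,0,0,0,5]
    - [0,0,0,0,0,0,5]

```text
time: 13.77
ee_pos: [0.5932, -0.039, 0.1171]
tcp_rot: [[0.018, 1.0, 0.006], [0.971, -0.019, 0.239], [0.239, 0.001, -0.971]]
wrist_force: [-0.2, 1.6, 3.7]
finger_gap: 0.0126
gripper_force: 55.0
```

```bash
python3 st.py
```

```text
t 13.7667 tool y,z rel line mm [-0.2  1.6] s mm 23.3 force tool [ 2.4 -0.2 -3.2] turn [ 0.01 -0.01  0.01] torque [-0.16  0.09  0.01]
```

Resistance has vanished at depth ~145 mm. I check that the stub is in the tray.

```bash
python3 - <<'E'
from h import *
from plant import ctrl
c=ctrl.camera("scene");cv2.imwrite("pics/s5.png",cv2.resize(c["img"][190:350,150:310],(600,600),interpolation=cv2.INTER_CUBIC))
E
```

```text
(no output)
```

View pics/s5.png

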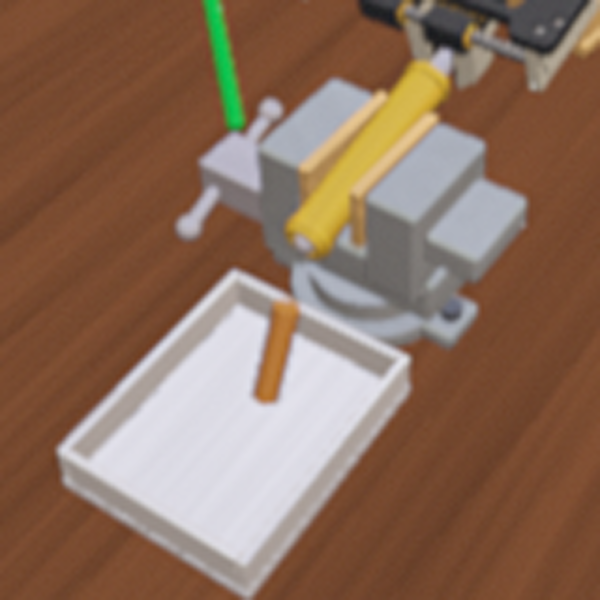

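The stub (285,305)–(265,400) lies in the tray. I draw back 34 mm, then regrip near the middle.

Request:
apply_moves:
  commands:
    - [0,0,0,3,0,0,5]
    - [0,0,0,5,0,0,5]
    - [0,0,0,6,0,0,5]
    - [0,0,0,6,0,0,5]
    - [0,0,0,6,0,0,5]
    - [0,0,0,5,0,0,5]
    - [0,0,0,3,0,0,5]
    - [0,0,0,0,0,0,5]

```text
time: 14.48
ee_pos: [0.5931, -0.0047, 0.125]
tcp_rot: [[0.017, 1.0, 0.004], [0.971, -0.018, 0.239], [0.239, 0.0, -0.971]]
wrist_force: [0.7, 0.2, 0.7]
finger_gap: 0.0129
gripper_force: 55.0
```

```bash
python3 st.py
```

```text
t 14.4833 tool y,z rel line mm [-1.   2.1] s mm 58.4 force tool [ 0.4  0.7 -0.6] turn [-0.   -0.02  0.02] torque [-0.18 -0.14 -0.04]
```

Request:
apply_moves:
  commands:
    - [0,0,0,0,0,0,40]
    - [0,0,0,0,0,0,40]
    - [0,0,0,0,0,0,40]
    - [0,0,0,0,0,0,40]
    - [0,0,0,-6,0,-1,40]
    - [0,0,0,-12,0,-1,40]
    - [0,0,0,-12,0,-1,40]
    - [0,0,0,-6,0,0,40]
    - [0,0,0,0,0,0,5]
    - [0,0,0,0,0,0,5]

```text
time: 15.32
ee_pos: [0.5925, -0.0434, 0.1187]
tcp_rot: [[0.021, 1.0, 0.005], [0.971, -0.022, 0.239], [0.239, -0.001, -0.971]]
wrist_force: [0.7, 0.3, 0.1]
finger_gap: 0.0308
gripper_force: 0.0
```

Request:
apply_moves:
  commands:
    - [0,0,0,0,0,0,5]
    - [0,0,0,0,0,0,5]
    - [0,0,0,0,0,0,5]
    - [0,0,0,0,0,0,5]
    - [0,0,0,0,0,0,5]

```text
time: 15.73
ee_pos: [0.5927, -0.0416, 0.1192]
tcp_rot: [[0.018, 1.0, 0.005], [0.971, -0.019, 0.239], [0.239, 0.0, -0.971]]
wrist_force: [0.4, 0.6, 0.7]
finger_gap: 0.0128
gripper_force: 55.0
```

```bash
python3 st.py
```

```text
t 15.7333 tool y,z rel line mm [-0.6 -1. ] s mm 21.2 force tool [ 0.7  0.4 -0.6] turn [ 0.   -0.01  0.01] torque [-0.12 -0.15 -0.04]
```

Request:
apply_moves:
  commands:
    - [0,0,0,4,0,0,5]
    - [0,0,0,8,0,0,5]
    - [0,0,0,12,0,0,5]
    - [0,0,0,15,0,0,5]
    - [0,0,0,18,0,0,5]
    - [0,0,0,20,0,0,5]
    - [0,0,0,20,0,0,5]
    - [0,0,0,20,0,0,5]
    - [0,0,0,16,0,0,5]
    - [0,0,0,12,0,0,5]

```text
time: 16.57
ee_pos: [0.5946, 0.1025, 0.1545]
tcp_rot: [[0.015, 1.0, 0.004], [0.971, -0.016, 0.24], [0.24, 0.0, -0.971]]
wrist_force: [0.4, 0.2, -3.5]
finger_gap: 0.0126
gripper_force: 55.0
```

Request:
apply_moves:
  commands:
    - [0,0,0,10,0,-15,5]
    - [0,0,0,10,0,-20,5]
    - [0,0,0,5,0,-20,5]
    - [0,-0.8,0,0,0,0,5]
    - [0,-0.8,0,0,0,0,5]
    - [0,-0.7,0,0,0,0,5]
    - [0,0,0.5,0,0,0,5]
    - [0,0,0.5,0,0,0,5]
    - [0,0,0,0,0,0,5]

```text
time: 17.32
ee_pos: [0.5951, 0.1113, 0.2131]
tcp_rot: [[0.124, 0.992, 0.0], [0.992, -0.124, -0.0], [-0.0, 0.0, -1.0]]
wrist_force: [-0.6, -0.1, -2.3]
finger_gap: 0.0123
gripper_force: 55.0
```

```bash
python3 st.py; python3 - <<'E'
from h import *
from plant import ctrl
c={n:ctrl.camera(n) for n in("top","scene")};s=ctrl.read_state();pickle.dump((c,s),open("c3.pkl","wb"))
R=s["tcp_rot"];print(s["ee_pos"],R.round(3))
G=s["ee_pos"]-.019*R[:,2];f=-R[:,0];o=[]
for n,w in dict(top=60,scene=60).items():
    u=proj(c[n],[G+.07*f])[0].astype(int);x0,y0=max(u[0]-w,0),max(u[1]-w,0)
    im=cv2.resize(c[n]["img"],None,fx=6,fy=6,interpolation=cv2.INTER_CUBIC)
    k,_=cv2.findContours(hullmask(c[n],capsule(G+.031*f,f,.2,.007,1),6),0,1);cv2.drawContours(im,k,-1,(0,255,0),1)
    o.append(cv2.resize(im[y0*6:(y0+2*w)*6,x0*6:(x0+2*w)*6],(400,400)))
cv2.imwrite("pics/ov3.png",np.hstack(o))
E
```

```text
t 17.3167 tool y,z rel line mm [ -1.3 -55.3] s mm 196.6 force tool [-0.2 -0.6  2.3] turn [ 0.12  2.29 -0.99] torque [-0.08 -0.02 -0.01]
[0.59537421 0.11002922 0.21288699] [[ 0.122  0.993 -0.   ]
 [ 0.993 -0.122 -0.   ]
 [-0.    -0.    -1.   ]]
```

```bash
sed -i 's/np.arange(.008,.04,.004)/np.arange(.008,.08,.008)/' lat.py; python3 lat.py c3.pkl | grep -A9 -E "^rod" | cut -c1-24; python3 - <<'E'
from h import *
c,s=pickle.load(open("c3.pkl","rb"));R=s["tcp_rot"]
print((R.T@(np.array([.4662,.2975,.10])-s["ee_pos"])*1e3).round(1))
E
```

```text
rod [[-0.   24.    0.1  
 [-0.   24.    0.1  -0.9
 [-0.   24.    0.1  -0.9
 [-0.   24.    0.1  -0.9
 [-0.   24.    0.1  -0.9
 [-0.   24.    0.1  -0.9
 [-0.   24.    0.1  -0.9
 [-0.   24.    0.1  -0.9
tube [[-0.65  9.1  -0.07
 [-0.7   9.2  -0.07  1. 
--
rod [[ 4.95 14.1   0.54 
 [ 4.9  14.2   0.54  0.8
 [ 0.6   5.8   0.54  0.8
 [ 0.6   5.6   0.54  0.8
 [ 0.55  5.7   0.54  0.8
 [ 0.5   5.6   0.54  0.8
 [ 0.55  5.5   0.54  0.8
 [ 3.45 11.9   0.54  0.8
tube [[ 0.4  11.4  -0.79
 [ 0.3  11.4  -0.79 -0.6
[ 170.3 -151.1  112.9]
```

View pics/ov3.png

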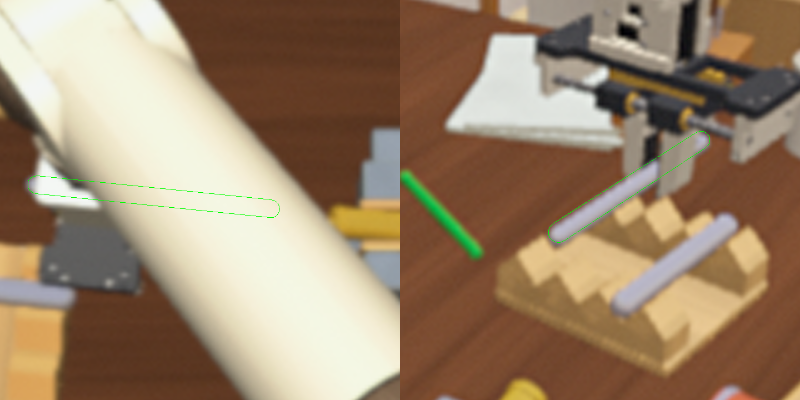

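The rod is held level and lies on the model outline, (552,235)–(705,135) in the scene crop. I carry it over its original notch pair, which is free.

Request:
apply_moves:
  commands:
    - [0,0,0,12,-11,0,5]
    - [0,0,0,24,-21,0,5]
    - [0,0,0,28,-25,0,5]
    - [0,0,0,28,-25,0,5]
    - [0,0,0,28,-25,0,5]
    - [0,0,0,26,-23,0,5]
    - [0,0,0,16,-14,0,5]
    - [0,0,0,8,-7,0,5]
    - [0,0,0,0,0,0,5]

```text
time: 18.17
ee_pos: [0.4646, 0.2998, 0.2133]
tcp_rot: [[0.118, 0.993, -0.0], [0.993, -0.118, 0.001], [0.001, -0.0, -1.0]]
wrist_force: [-0.3, 0.1, -2.0]
finger_gap: 0.0127
gripper_force: 55.0
```

Request:
apply_moves:
  commands:
    - [0,0,0,0,0,20,5]
    - [0,0,0,0,0,35,5]
    - [0,0,0,0,0,35,5]
    - [0,0,0,0,0,25,5]
    - [0,0,0,0,0,15,5]
    - [0,0,0,0,0,0,5]
    - [0,0,0,0,0,0,5]

```text
time: 18.75
ee_pos: [0.4675, 0.2962, 0.0828]
tcp_rot: [[0.125, 0.992, -0.001], [0.992, -0.125, -0.0], [-0.001, -0.001, -1.0]]
wrist_force: [0.5, 0.9, -1.2]
finger_gap: 0.0127
gripper_force: 55.0
```

Request:
apply_moves:
  commands:
    - [0,0,0,0,-1.5,20,5]
    - [0,0,0,0,0,12,5]
    - [0,0,0,0,0,6,5]
    - [0,0,0,0,0,4,5]
    - [0,0,0,0,0,2,5]
    - [0,0,0,0,0,0,5]

```text
time: 19.25
ee_pos: [0.4656, 0.2974, 0.0393]
tcp_rot: [[0.124, 0.992, 0.0], [0.992, -0.124, 0.0], [0.0, 0.0, -1.0]]
wrist_force: [0.0, -0.3, -2.0]
finger_gap: 0.0126
gripper_force: 55.0
```

Request:
apply_moves:
  commands:
    - [0,0,0,0,0,1,5]
    - [0,0,0,0,0,1,5]
    - [0,0,0,0,0,1,5]
    - [0,0,0,0,0,0,5]

```text
time: 19.58
ee_pos: [0.4655, 0.2973, 0.0361]
tcp_rot: [[0.124, 0.992, 0.0], [0.992, -0.124, 0.0], [0.0, 0.0, -1.0]]
wrist_force: [-0.1, 0.7, -1.2]
finger_gap: 0.0125
gripper_force: 55.0
```

Request:
apply_moves:
  commands:
    - [0,0,0,0,0,1,5]
    - [0,0,0,0,0,1,5]
    - [0,0,0,0,0,0.5,5]
    - [0,0,0,0,0,0,5]

```text
time: 19.92
ee_pos: [0.4658, 0.2973, 0.0336]
tcp_rot: [[0.124, 0.992, 0.001], [0.992, -0.124, 0.0], [0.0, 0.001, -1.0]]
wrist_force: [1.8, 0.0, -0.5]
finger_gap: 0.0126
gripper_force: 55.0
```

Request:
apply_moves:
  commands:
    - [0,0,0,0,0,1,5]
    - [0,0,0,0,0,0.5,5]
    - [0,0,0,0,0,0,5]

```text
time: 20.17
ee_pos: [0.4659, 0.2974, 0.0335]
tcp_rot: [[0.124, 0.992, 0.001], [0.992, -0.124, -0.001], [-0.001, 0.002, -1.0]]
wrist_force: [-1.5, -2.5, 12.6]
finger_gap: 0.0123
gripper_force: 55.0
```

Request:
apply_moves:
  commands:
    - [0,0,0,0,0,0,50]
    - [0,0,0,0,0,0,50]
    - [0,0,0,0,0,0,50]
    - [0,0,0,0,0,0,50]
    - [0,0,0,0,0,0,50]
    - [0,0,0,0,0,0,50]
    - [0,0,0,0,0,0,50]
    - [0,0,0,0,0,0,50]

```text
time: 20.83
ee_pos: [0.4653, 0.2972, 0.0319]
tcp_rot: [[0.124, 0.992, -0.0], [0.992, -0.124, -0.0], [-0.0, -0.0, -1.0]]
wrist_force: [0.3, 0.2, -0.4]
finger_gap: 0.0497
gripper_force: 0.0
```

Request:
apply_moves:
  commands:
    - [0,0,0,0,0,-10,50]
    - [0,0,0,0,0,-25,50]
    - [0,0,0,0,0,-40,50]
    - [0,0,0,0,0,-40,50]
    - [0,0,0,0,0,-40,50]
    - [0,0,0,20,-20,-20,50]
    - [0,0,0,20,-20,0,50]
    - [0,0,0,20,-20,0,50]
    - [0,0,0,0,0,0,50]

```text
time: 21.58
ee_pos: [0.4085, 0.3699, 0.2093]
tcp_rot: [[0.116, 0.993, 0.0], [0.993, -0.116, 0.005], [0.005, -0.0, -1.0]]
wrist_force: [-0.5, 0.4, 0.3]
finger_gap: 0.0501
gripper_force: 0.0
```

```bash
python3 - <<'E'
import pickle
from plant import ctrl
d={n:ctrl.camera(n) for n in("top","scene")};pickle.dump(d,open("cam2.pkl","wb"));pickle.dump(d,open("cam2b.pkl","wb"))
E
sed 's/cam.pkl/cam2.pkl/' fit.py | grep -v 'run(tube' | sed 's/tube=.*/tube={}/;s/rod=dict(top=[^)]*))*,(140,200,220,220)),/rod=dict(/' > fit2.py; python3 - <<'E'
from h import *
from scipy.optimize import minimize
src=open("fit.py").read().split("rod=dict")[0].replace("cam.pkl","cam2.pkl");exec(src)
m=dict(scene=seg("scene",(0,0,60),(180,75,255),(258,148,306,180)));print(m["scene"].sum())
run(m,lambda q:capsule(np.array([q[0],q[1],.05]),np.array([-np.sin(q[2]),-np.cos(q[2]),0]),.2,.007,1),[.462,.265,.1],[.01,.01,.05],"rod")
st=d["scene"]["img"];h=cv2.cvtColor(st,cv2.COLOR_BGR2HSV);k=cv2.inRange(h,(5,120,100),(18,255,255));k[:265]=0;k[305:]=0;k[:,:195]=0;k[:,240:]=0
ys,xs=np.nonzero(k);print(len(xs),xs.mean(),ys.mean(),atz(d["scene"],(xs.mean(),ys.mean()),.014))
E
```

```text
211
rod ['scene'] [0.4612 0.2679 0.1261] 0.881
rod ['scene'] [0.4612 0.2679 0.1261] 0.881
251 218.6613545816733 276.35458167330677 [ 0.55642597 -0.20998447  0.014     ]
```

The rod lies back in its notches: the fit is within about 1 mm of where it started. The stub is inside the tray walls and the gripper is clear.

```bash
python3 -c "
from plant import ctrl
print(ctrl.hand_in())"
```

```text
the job is handed in; nothing more can be done
None
```

I handed the job in at about 22 s of the 62 s allowed: the stub is in the tray, the thin rod is back in its original notches to within about 1 mm, and I saw no contact with the other rod, mallet or tin; no verdict was returned.

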